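# Index the tube carousel to the reader

### The arm

A 6-joint arm with a two-finger parallel gripper is mounted at the origin on the work surface. World frame = base frame: x ahead of the robot, y to its left, z up, the work surface at z = 0. Lengths are in m, angles in degrees, forces in N, time in s.
With the tool pointing down it reaches from about 0.25 to 0.725 m from the base axis. Payload 9.7 kg.
Tool frame: the origin (TCP) lies midway between the tips of the shut fingers; the grasp point (between the pads) lies bot.hold_point_z behind it (bot.hold_point_z is the distance from the TCP to the grasp point, in m); z points along the fingers, y is the line along which they close (so a half turn about z gives the same grasp; the last joint's range is limited). The gripper opens to 85 mm and grips with 20 to 120 N. Pads are 22 mm wide; open, the fingers measure 114 mm over their backs; the gripper's body (76 mm by 85 mm) begins 54 mm behind the grasp point. The pads swing forward as they close: fully open they stand 13 mm farther back than shut.
Start: joints at [63.77, 4.979, 10.078, 95.1, 0, 90], TCP at [0.243, 0.493, 0.231] pointing down, gripper open.
Joint ranges: [-179.16, 179.16], [-48.56, 103.87], [-65.8, 70.77], [-126.05, 130.52], [-82.76, 87.17], [-180, 180]. Speed limits (degrees/s): [127.2, 127.2, 147.25, 180, 180, 180].

### API

Orientations are given as [roll, pitch, yaw] about the fixed x, y, z axes, in that order (R = Rz(yaw) Ry(pitch) Rx(roll)).
In Python, from workcell import bot, camera, camera_model, ticket gives the robot as it stands.
- The arm moves only by the tool send_rows, never from a script. Its argument "targets" is text: rows parted by semicolons, each of 5 numbers parted by spaces: the shift along the tool's x, y, z in mm, then the turn about the tool's z in degrees, then the closure in counts, from 0 (fully open) to 255 (shut). A call has 1 to 20 rows; each row is the pose to reach, as a shift and turn from the pose commanded when the call began, along the tool's axes at that moment; what a row does not reach only later rows make up. A row lasts 1/8 s, in which the tool goes at most 62.5 mm and 10.7 degrees, less where a joint would pass 70% of its speed; a pose out of reach is approached as far as the arm can. A call with a gripper value outside its range is refused whole. The fingers move at their own pace and stop on an object; "newtons" is the grip in N (left out, the last holds). Time passes only in rows, so rows that repeat a pose let the fingers close. It gives the time, the measured TCP pose, the force, the opening and the grip force at its end, in the units of the state.
- bot.get_obs(): the state, without advancing time (a new reading comes with each control period).
- camera(name): name is "scene" or "top" or "wrist"; returns the picture (384x512x3 uint8, blue, green, red); there is no depth.
- camera_model(name): a dict with "K" (3x3 intrinsics, pixels), "pose" (4x4, takes a point from camera to world coordinates); the wrist camera has in their place "T_tool_cam" (4x4, takes a point from camera to tool coordinates, whose origin is the TCP and whose axes are the flange's). Camera axes: x right, y down, z forward; pixel columns grow to the right and rows downward; lengths in m; the calibration is good to about 2 mm. A picture is of the moment at which its call begins: read the wrist's pose just before it. camera_model takes no time and is no camera call.
- ticket.job_done(): hands the job in; it is judged then, once.
The state is a dict: "time": time; "q": joint angles; "qd": joint speeds; "joint_efforts": joint torques, N m; "ee_pos": TCP position; "tcp_rot": TCP orientation; "wrist_force": force on the tool from outside, world axes, zero at the start; "torque": the same for the moment, N m; "opening": finger opening in m; "grasp_force": force on a finger pad.
Only numpy, scipy, OpenCV 4.12 (cv2) and the standard library are available. Lean on these libraries where they do the work, as an engineer would, in place of code of your own. Each camera call takes 0.05 s, during which the arm holds its last target. There are 200 camera calls.

### The job

The tall tube in the carousel has to be read again. Pull the index pin on the carousel's lever up out of its hole, swing the lever round until the tall tube stands right in front of the reader, and let the pin spring fully home into the hole there. Never force the pin against the plate or the side of a hole, and leave every tube standing in its nest and the other things on the bench where they are.

Things in the scene. Friction and masses are not known exactly. Their poses are not given: they have to be found in the camera images.
- stand: Fixed white round base of the hand-indexed tube carousel, 376 mm across, 18 mm high. Origin: on the bench, on the vertical axis of the carousel. Its x axis points from there to the reader (grey box with a dark window on a post, 114 to 170 mm from the axis, 160 mm high), its -x to the front, where the lever starts; z up.
- carousel: Turntable on the stand (drag 0.2 N m, stays where left, stops at +-66 degrees): white disc, 180 mm across, top at 74 mm, 12 sleeve nests (18 mm bore, 35 mm deep) every 30 degrees, 68 mm from the axis. Under it a flat lever, 26 mm wide, top at 56 mm, runs out along its -x to 185 mm, the plunger on it 160 mm from the axis. Origin as the stand's; starts aligned with the stand.
- index_plate: Fixed aluminium ring sector under the lever, 140 to 180 mm from the axis, top 40 mm above the bench, five round 10 mm holes 160 mm from the axis, at 0 and, drilled by hand and true only within 2 degrees (6 mm of arc), 30 and 60 degrees either side of the stand's -x. The pin starts in the middle one; in each, one nest faces the reader. Origin as the stand's.
- plunger (a joint): Lift of the sprung pin, m: 0 = fully home in a hole, 0.006 to 0.007 = its end rides on the plate's top, 0.012 = end stop. A spring pushes it down with 6.6 N at 0, 300 N/m more when lifted. The pin is 8 mm thick with a flat end, edges rounded 2 mm: it drops only within about 2 mm of a hole's centre, then locks the lever with 1 mm of play each way.
- knob (a point): Middle of the black round pull knob on the pin, 26 mm across and 26 mm tall with a straight 15 mm band at its middle, upright, 92.5 mm above the bench when home; it rises with the pin and swings with the lever. Under it is the plunger's 18 mm round barrel on the lever, up to 76 mm above the bench.
- read_spot (a point): Point 68 mm from the axis on the stand's x axis, 74 mm above the bench: where the underside of the tube being read must stand.
- tall_tube: The only tall tube: 16 mm across, 108 mm with its cap (18 mm across), upright in the nest 30 or 60 degrees to one or the other side of the one at the reader. Origin: centre of its underside.
- short_tube_a: Short capped tube, 13 mm across, 83 mm tall, upright in another nest. Origin: centre of its underside.
- short_tube_b: Short capped tube, 13 mm across, 83 mm tall, upright in another nest. Origin: centre of its underside.
- short_tube_c: Short capped tube, 13 mm across, 83 mm tall, upright in another nest. Origin: centre of its underside.
- tube_block: White block of capped tubes on the bench, 74 x 190 mm, 86 mm tall. Leave alone. Origin: centre of its underside.
- spray_bottle: White spray bottle on the bench, 68 mm across, 183 mm tall. Leave alone. Origin: centre of its underside.
- glove_box: Cardboard box of gloves on the bench, 90 x 130 mm, 60 mm tall. Leave alone. Origin: centre of its underside.

How it is judged (in metres and radians):
On the way, in this order (a step that is already met when the one before it is completed fails the run):
1. the pin is pulled clear of its hole (value of joint plunger above 0.0075 m), for 0.1 s.
2. the carousel is turned until the tall tube is at the reading place (horizontal distance between tall_tube and read_spot below 0.012 m), for 0.1 s.
At the end, for the whole second after the job is handed in: The pin is fully home (lift under 2 mm) in the hole where the tall tube stands at the reader (its foot within 6 mm of the reading point), the tube upright within 0.12 rad, the three short tubes still standing, the carousel at rest (value of joint plunger below 0.002 m and horizontal distance between tall_tube and read_spot below 0.006 m and angle between tall_tube's own z axis and vertical below 0.12 rad and angle between each of short_tube_a, short_tube_b, short_tube_c's own z axis and vertical below 0.3 rad and angular speed of carousel below 0.05 rad/s); the robot touches nothing.
It fails at once if the pin is forced: over 35 N between it and the index plate (contact force between carousel and index_plate above 35 N).
It fails at once if a tube is lifted out of its nest or thrown out (height (world z) of any of tall_tube, short_tube_a, short_tube_b, short_tube_c above 0.1 m or angle between any of tall_tube, short_tube_a, short_tube_b, short_tube_c's own z axis and vertical above 0.5 rad).
It fails at once if a thing on the bench is pushed away (distance of any of tube_block, spray_bottle, glove_box from where it was at the start of the episode above 0.02 m).
It also fails if it takes over 48 s, if anything falls off the work surface, if the arm or the gripper's body presses on something with over 40 N, if the wrist force passes 120 N, or if a joint passes its speed limit or range.

## Working session

There is one attempt and no reset: what is moved stays moved. The work goes in short steps, Python scripts to look and compute and a tool call to move; the robot and the scene stay as the last step left them, time stands still between calls to the robot, and variables do not carry over. Pictures are saved under pics/ and viewed, at most 10 in all, crops included, and the job is handed in when it is done.

Besides the shell and the picture viewer there is one more tool, called after "Call:" as name(argument=value, ...) on one line, values as JSON. send_rows: Moves the arm, as the interface text tells. Its arguments: {"type":"object","properties":{"targets":{"type":"string"},"newtons":{"type":"number"}},"required":["targets"]}

```bash
mkdir -p pics; ls; python3 - <<'E'
from workcell import bot,camera,camera_model
import cv2,numpy as np
o=bot.get_obs();print({k:o[k] for k in('time','ee_pos','tcp_rot','opening')},bot.hold_point_z)
for n in('scene','top'):
    cv2.imwrite(f'pics/{n}0.png',camera(n));m=camera_model(n);print(n,np.round(m['K'],1).tolist(),np.round(m['pose'],4).tolist())
print(np.round(camera_model('wrist')['T_tool_cam'],4).tolist(),np.round(camera_model('wrist')['K'],1).tolist())
E
```

```text
pics
{'time': 0.0, 'ee_pos': array([0.2429669 , 0.49315668, 0.23060807]), 'tcp_rot': array([-1.79924900e+02, -1.40769019e-04,  1.53771125e+02]), 'opening': 0.085635579279} 0.0187
scene [[483.9, 0.0, 256.0], [0.0, 483.9, 187.8], [0.0, 0.0, 1.0]] [[0.3137, 0.6977, -0.644, 1.3563], [0.9495, -0.2359, 0.2069, -0.2683], [-0.0076, -0.6764, -0.7365, 0.9713], [0.0, 0.0, 0.0, 1.0]]
top [[421.7, 0.0, 257.6], [0.0, 421.7, 186.6], [0.0, 0.0, 1.0]] [[0.0065, -0.9981, 0.0606, 0.4644], [-0.9999, -0.0056, 0.0144, -0.0249], [-0.014, -0.0607, -0.9981, 1.2534], [0.0, 0.0, 0.0, 1.0]]
[[0.0004, -0.9452, -0.3265, 0.0829], [1.0, 0.0006, -0.0006, -0.0004], [0.0008, -0.3265, 0.9452, -0.1423], [0.0, 0.0, 0.0, 1.0]] [[284.4, 0.0, 255.1], [0.0, 284.4, 188.6], [0.0, 0.0, 1.0]]
```

View pics/scene0.png

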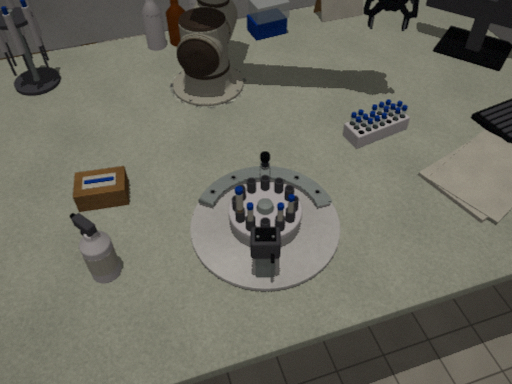

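View pics/top0.png

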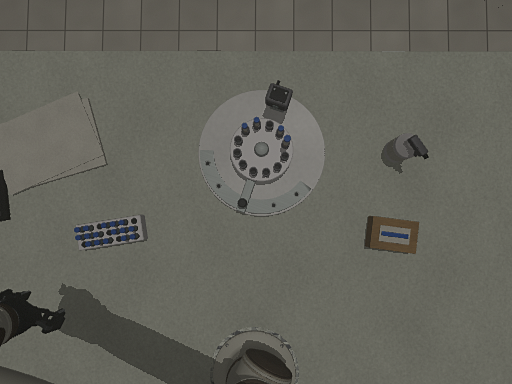

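The views show the carousel ahead of the arm (top: axis ≈(262,150), knob ≈(242,203), reader ≈(279,97)), with four blue caps near (245,126), (256,121), (281,129) and (287,139). Next I'll measure these.

```bash
cat > h.py <<'E'
import cv2,numpy as np
from workcell import bot,camera,camera_model
def ray(n,uv):
    m=camera_model(n);P=np.array(m['pose']);d=P[:3,:3]@np.linalg.inv(m['K'])@np.array([uv[0],uv[1],1.]);return P[:3,3],d
def onz(n,uv,z):
    c,d=ray(n,uv);return (c+d*(z-c[2])/d[2])
def proj(n,X):
    m=camera_model(n);P=np.linalg.inv(m['pose']);p=m['K']@(P[:3,:3]@X+P[:3,3]);return p[:2]/p[2]
def cross(a,b):
    A=[];B=[]
    for n,uv in(a,b):
        c,d=ray(n,uv);d=d/np.linalg.norm(d);M=np.eye(3)-np.outer(d,d);A.append(M);B.append(M@c)
    x=np.linalg.lstsq(np.vstack(A),np.hstack(B),rcond=None)[0];return x,np.linalg.norm(np.vstack(A)@x-np.hstack(B))
def blobs(mask,roi,amin=4):
    x0,y0,x1,y1=roi;m=np.zeros_like(mask);m[y0:y1,x0:x1]=mask[y0:y1,x0:x1]
    n,_,s,c=cv2.connectedComponentsWithStats(m);return [(c[i].round(1).tolist(),int(s[i,4]),s[i,:4].tolist()) for i in range(1,n) if s[i,4]>=amin]
E
python3 - <<'E'
from h import *
t=cv2.imread('pics/top0.png');s=cv2.imread('pics/scene0.png')
def blue(im): 
    h=cv2.cvtColor(im,cv2.COLOR_BGR2HSV);return cv2.inRange(h,(105,120,50),(130,255,255))
for n,im,roi in(('top',t,(200,90,325,215)),('scene',s,(190,150,340,280))):
    for b in blobs(blue(im),roi):print(n,b)
# stand disc: bright in top
for n,im,roi in(('top',t,(190,80,335,225)),):
    g=cv2.cvtColor(im,cv2.COLOR_BGR2GRAY);h=cv2.cvtColor(im,cv2.COLOR_BGR2HSV)
    for z,th in((.018,118),(.018,128),(.074,165)):
        m=cv2.inRange(g,th,255);x0,y0,x1,y1=roi;k=np.zeros_like(m);k[y0:y1,x0:x1]=m[y0:y1,x0:x1]
        c=max(cv2.findContours(k,0,2)[0],key=cv2.contourArea);P=cv2.convexHull(c)[:,0]
        W=np.array([onz(n,p,z)[:2] for p in P]);cc,r=cv2.minEnclosingCircle(W.astype(np.float32));print(z,th,cc,r,cv2.contourArea(c))
print('knob',onz('top',(242,203),.105),'reader',onz('top',(279,97),.16),'disc',onz('top',(262,150),.074))
print([int(g[y,x]) for x,y in((210,150),(195,150),(290,165),(250,170))])
for n,im,(a,b,c,d) in(('t',t,(195,75,335,220)),('s',s,(185,140,345,285))):
    cv2.imwrite(f'pics/c{n}.png',cv2.resize(im[b:d,a:c],None,fx=4,fy=4,interpolation=cv2.INTER_CUBIC))
E
```

```text
top ([256.2, 119.4], 19, [254, 117, 5, 5])
top ([244.0, 125.0], 21, [242, 123, 5, 5])
top ([280.6, 127.8], 21, [278, 126, 6, 5])
top ([286.9, 138.1], 33, [284, 135, 7, 7])
scene ([238.7, 189.9], 61, [235, 186, 8, 9])
scene ([290.8, 197.3], 47, [288, 194, 7, 8])
scene ([249.6, 205.9], 37, [247, 203, 6, 7])
scene ([280.4, 206.0], 38, [278, 203, 6, 7])
0.018 118 (0.6421193480491638, -0.017376333475112915) 0.18620161712169647 8734.0
0.018 128 (0.651013970375061, -0.016605708748102188) 0.0916990414261818 2197.5Traceback (most recent call last):
  File "<stdin>", line 12, in <module>
ValueError: max() iterable argument is empty
```

```bash
python3 - <<'E'
from h import *
t=cv2.imread('pics/top0.png')
for a,b in(((286.9,138.1),(238.7,189.9)),((280.6,127.8),(249.6,205.9)),((256.2,119.4),(280.4,206)),((244,125),(290.8,197.3))):
    print('cap',*[np.round(v,4) for v in cross(('top',a),('scene',b))])
g=cv2.cvtColor(t,cv2.COLOR_BGR2GRAY);k=np.zeros_like(g);k[80:225,190:335]=cv2.inRange(g,118,255)[80:225,190:335]
P=cv2.convexHull(max(cv2.findContours(k,0,2)[0],key=cv2.contourArea))[:,0];W=np.array([onz('top',p,.018)[:2] for p in P])
from scipy.optimize import least_squares
r=least_squares(lambda v:np.hypot(*(W-v[:2]).T)-v[2],[.64,-.017,.188],loss='soft_l1',f_scale=.002);print('stand',r.x)
k=cv2.inRange(g,128,255);k[:, :190]=0;k[:,335:]=0;k[:80]=0;k[225:]=0
P=cv2.convexHull(max(cv2.findContours(k,0,2)[0],key=cv2.contourArea))[:,0];W=np.array([onz('top',p,.074)[:2] for p in P])
r=least_squares(lambda v:np.hypot(*(W-v[:2]).T)-v[2],[.64,-.017,.09],loss='soft_l1',f_scale=.002);print('disc',r.x)
d=cv2.inRange(g,0,50)
print('dark',[b for b in blobs(d,(232,190,255,215))],[b for b in blobs(cv2.inRange(cv2.imread('pics/scene0.png')[:,:,1],0,45),(250,145,285,185))])
cv2.imwrite('pics/ct.png',cv2.resize(t[75:220,195:335],None,fx=4,fy=4,interpolation=cv2.INTER_CUBIC))
E
```

```text
cap [ 0.6553 -0.0838  0.177 ] 0.0003
cap [ 0.6871 -0.0688  0.1519] 0.0001
cap [ 0.7093 -0.0042  0.152 ] 0.0001
cap [0.6937 0.0272 0.1532] 0.0009
stand [ 0.64217755 -0.01738608  0.18560001]
disc [ 0.64232332 -0.01727274  0.08680284]
dark [([242.0, 202.8], 66, [238, 199, 9, 9])] [([264.7, 158.8], 114, [261, 152, 9, 16]), ([264.6, 180.3], 67, [261, 176, 8, 9]), ([252.0, 181.3], 30, [250, 178, 5, 7]), ([278.6, 181.6], 44, [275, 179, 8, 6])]
```

View pics/ct.png

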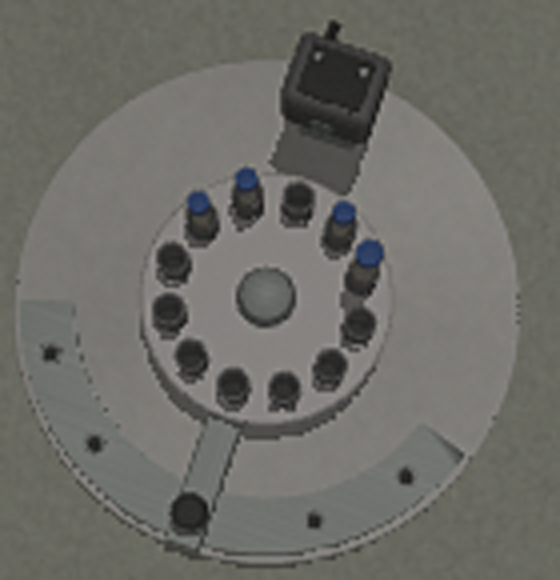

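The crop shows the lever and knob at crop (190,510). The plate has two holes each side: right at (315,520) and (405,475), left at (95,444) and (50,353). The triangulated cap heights single out the tall tube at (0.655,-0.084), clockwise of the reader. Now the angles.

```bash
cat >> h.py <<'E'
C=np.array([.6422,-.0173])
def pol(p):
    d=np.array(p[:2])-C;return round(np.hypot(*d)*1e3,1),round(np.degrees(np.arctan2(d[1],d[0]))%360,2)
E
python3 - <<'E'
from h import *
t=cv2.imread('pics/top0.png');g=cv2.cvtColor(t,cv2.COLOR_BGR2GRAY)
kt=onz('top',(242,202.8),.1);print('knob',kt.round(4),pol(kt))
x,e=cross(('top',(242,202.8)),('scene',(264.7,156.5)));print('knob tri',x.round(4),e)
for p in((.6553,-.0838),(.6871,-.0688),(.7093,-.0042),(.6937,.0272)):print('tube',pol(p))
for u,v in((315,520),(405,475),(95,444),(50,353)):
    u0,v0=195+u/4,75+v/4;y,x=int(v0)-4,int(u0)-4
    w=g[y:y+9,x:x+9].astype(float);w=np.clip(np.median(w)-15-w,0,None);Y,X=np.mgrid[y:y+9,x:x+9]
    c=((w*X).sum()/w.sum(),(w*Y).sum()/w.sum());h=onz('top',c,.04);print('hole',np.round(c,1),h.round(4),pol(h))
o=bot.get_obs();print(o['time'])
E
```

```text
knob [0.4899 0.0341 0.1   ] (np.float64(160.8), np.float64(161.37))
knob tri [0.4901 0.0346 0.0933] 0.0002383563513412343
tube (np.float64(67.8), np.float64(281.14))
tube (np.float64(68.3), np.float64(311.08))
tube (np.float64(68.4), np.float64(11.05))
tube (np.float64(68.1), np.float64(40.83))
hole [273.1 204.8] [ 0.4861 -0.0524  0.04  ] (np.float64(160.0), np.float64(192.66))
hole [296.  193.7] [ 0.5182 -0.1181  0.04  ] (np.float64(159.8), np.float64(219.1))
hole [218.2 185.6] [0.5404 0.1062 0.04  ] (np.float64(160.0), np.float64(129.48))
hole [207.3 162.9] [0.6062 0.1388 0.04  ] (np.float64(160.3), np.float64(103.0))
0.1
```

Call:
send_rows(targets="-40 -29 3 -1 0;-85 -60 6 -2 0;-130 -92 9 -3 0;-175 -124 12 -4 0;-220 -156 15 -4 0;-265 -188 18 -5 0;-310 -220 21 -6 0;-350 -249 24 -7 0;-385 -275 27 -7.5 0;-410 -292 29 -7.5 0;-424 -302 30 -7.5 0;-424 -302 30 -7.5 0;-424 -302 30 -7.5 0", newtons=60)

```text
time: 1.72
ee_pos: [0.4896, 0.0358, 0.2013]
tcp_rot: [180.0, -0.0, 161.3]
wrist_force: [-0.7, -0.6, -0.1]
opening: 0.0852
grasp_force: 0.0
```

```bash
python3 - <<'E'
from h import *
o=bot.get_obs();im=camera('wrist');cv2.imwrite('pics/w1.png',im);print(o['ee_pos'],o['tcp_rot'],o['q'],o['time'])
E
```

```text
[0.48962864 0.03579043 0.20134941] [ 1.79990578e+02 -1.50581891e-02  1.61305165e+02] [ 4.17228293e+00 -3.61636511e+00 -1.92622355e+00  9.17003550e+01
  1.45330348e-02  2.28671174e+01] 1.725
```

View pics/w1.png

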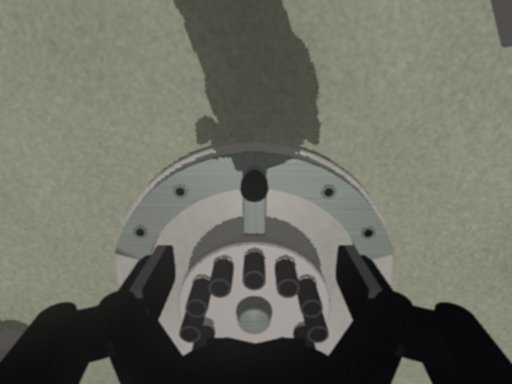

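The wrist view shows the knob at (255,185) and the plate holes at (180,191), (140,232), (328,191) and (368,232). Image left is the -y side, so the target hole is (140,232).

```bash
cat >> h.py <<'E'
from scipy.spatial.transform import Rotation as R
def wz(o,uv,z):
    m=camera_model('wrist');T=np.eye(4);T[:3,:3]=R.from_euler('xyz',o['tcp_rot'],degrees=True).as_matrix();T[:3,3]=o['ee_pos'];P=T@np.array(m['T_tool_cam'])
    d=P[:3,:3]@np.linalg.inv(m['K'])@np.array([uv[0],uv[1],1.]);c=P[:3,3];return c+d*(z-c[2])/d[2]
def dark(g,u0,v0,r=7):
    y,x=v0-r,u0-r;w=g[y:y+2*r+1,x:x+2*r+1].astype(float);w=np.clip(np.median(w)-25-w,0,None);Y,X=np.mgrid[y:y+2*r+1,x:x+2*r+1]
    return ((w*X).sum()/w.sum(),(w*Y).sum()/w.sum())
E
python3 - <<'E'
from h import *
o=bot.get_obs();g=cv2.imread('pics/w1.png',0)
for p in((140,232),(180,191),(328,191),(368,232)):
    c=dark(g,*p);h=wz(o,c,.04);print(np.round(c,1),h.round(4),pol(h))
for b in blobs(cv2.inRange(g,0,40),(236,165,276,207),50):print(b)
print(wz(o,(254.5,177),.1055),wz(o,(254.5,185),.0925))
E
```

```text
[139.8 232. ] [ 0.5181 -0.1197  0.04  ] (np.float64(161.0), np.float64(219.53))
[179.7 191.3] [ 0.4859 -0.0539  0.04  ] (np.float64(160.6), np.float64(193.18))
[328.3 191.8] [0.5403 0.1056 0.04  ] (np.float64(159.7), np.float64(129.64))
[367.9 232.8] [0.606 0.138 0.04 ] (np.float64(159.4), np.float64(103.13))
([253.9, 185.4], 606, [242, 170, 25, 31])
[0.47836823 0.0383756  0.1055    ] [0.48941106 0.03460425 0.0925    ]
```

Call:
send_rows(targets="0 -1.4 30 0 0;0 -1.4 65 0 0;0 -1.4 95 0 0;0 -1.4 115 0 0;0 -1.4 129 0 0;0 -1.4 129 0 0;0 -1.4 129 0 140;0 -1.4 129 0 140;0 -1.4 129 0 140;0 -1.4 129 0 140", newtons=20)

```text
time: 3.02
ee_pos: [0.4896, 0.0337, 0.0725]
tcp_rot: [180.0, 0.0, 161.3]
wrist_force: [0.7, 0.3, -1.3]
opening: 0.0384
grasp_force: 0.0
```

```bash
python3 - <<'E'
from h import *
o=bot.get_obs();im=camera('wrist');print(o['ee_pos'],o['tcp_rot'],o['opening'],o['wrist_force'],o['torque'])
cv2.imwrite('pics/w2.png',im[130:384,130:390].repeat(2,0).repeat(2,1))
E
```

```text
[0.4896246  0.03371021 0.07249438] [1.79992562e+02 1.85124437e-02 1.61265172e+02] 0.0384033994426671 [ 0.68250674  0.26755183 -1.25609905] [ 0.01771213 -0.00933357  0.00992918]
```

View pics/w2.png

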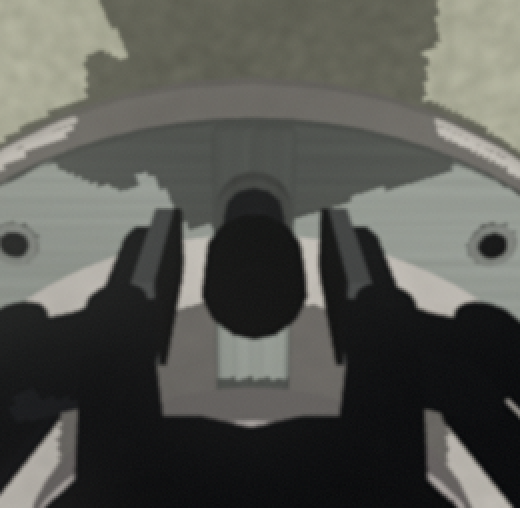

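The close-up shows the knob spanning columns 204–306 (centre 255). The finger inner faces are at about 181 and 322 (centre 251.5), so the knob is about 0.8 mm toward tool +y. I'll correct that and close gently.

Call:
send_rows(targets="0 0.8 0 0 140;0 0.8 0 0 160;0 0.8 0 0 170;0 0.8 0 0 180;0 0.8 0 0 190;0 0.8 0 0 200;0 0.8 0 0 200;0 0.8 0 0 200", newtons=20)

```text
time: 4.08
ee_pos: [0.4898, 0.0345, 0.0723]
tcp_rot: [180.0, 0.0, 161.3]
wrist_force: [-1.3, 0.6, 2.4]
opening: 0.0253
grasp_force: 19.7
```

Call:
send_rows(targets="0 0 -2 0 210;0 0 -4 0 210;0 0 -6 0 210;0 0 -8 0 210;0 0 -9.5 0 210;0 0 -9.5 0 210;0 0 -9.5 0 210", newtons=25)

```text
time: 4.95
ee_pos: [0.4896, 0.0345, 0.0816]
tcp_rot: [-180.0, -0.0, 161.3]
wrist_force: [3.6, -0.2, -10.4]
opening: 0.0249
grasp_force: 25.1
```

Call:
send_rows(targets="-0.1 -5.6 0 -2 210;-0.6 -13.9 0 -5 210;-1.6 -22.3 0 -8 210;-2.9 -30.5 0 -11 210;-4.8 -38.7 0 -14 210;-7 -46.8 0 -17 210;-9.6 -54.7 0 -20 210;-12.7 -62.5 0 -23 210;-16.2 -70.1 0 -26 210;-20.1 -77.6 0 -29 210;-24.3 -84.8 0 -32 210;-28.9 -91.8 0 -35 210;-33.9 -98.5 0 -38 210;-39.2 -105 0 -41 210;-44.9 -111.1 0 -44 210;-50.9 -117 0 -47 210;-57.2 -122.6 0 -50 210;-61.5 -126.1 0 -52 210;-63.7 -127.8 0 -53 210;-66 -129.4 0 -54 210")

```text
time: 7.45
ee_pos: [0.5103, -0.1091, 0.0815]
tcp_rot: [179.9, -0.0, -144.7]
wrist_force: [-1.2, 2.6, -9.6]
opening: 0.0247
grasp_force: 25.2
```

```bash
python3 - <<'E'
from h import *
o=bot.get_obs();im=camera('wrist');cv2.imwrite('pics/w3.png',im);s=camera('scene');cv2.imwrite('pics/s3.png',s);t=camera('top');cv2.imwrite('pics/t3.png',t)
print(o['ee_pos'],pol(o['ee_pos']),o['tcp_rot'],o['wrist_force'],o['torque'],o['time'])
h=cv2.cvtColor(s,cv2.COLOR_BGR2HSV);m=cv2.inRange(h,(105,120,50),(130,255,255))
for b in blobs(m,(190,150,340,280)):print(b,onz('scene',b[0],.177).round(4),pol(onz('scene',b[0],.177)),pol(onz('scene',b[0],.152)))
h=cv2.cvtColor(t,cv2.COLOR_BGR2HSV);m=cv2.inRange(h,(105,120,50),(130,255,255))
for b in blobs(m,(200,90,325,215)):print(b,pol(onz('top',b[0],.177)),pol(onz('top',b[0],.152)))
E
```

```text
[ 0.51028255 -0.10912384  0.08149192] (np.float64(160.7), np.float64(214.84)) [ 1.79946886e+02 -4.21606382e-02 -1.44692855e+02] [-1.19352973  2.58035846 -9.59577958] [0.26894209 0.11623426 0.0100708 ] 7.45
([291.4, 177.8], 39, [289, 174, 6, 8]) [0.6582 0.0405 0.177 ] (np.float64(60.0), np.float64(74.55)) (np.float64(67.8), np.float64(95.07))
([294.4, 188.6], 41, [292, 185, 6, 8]) [0.6913 0.0349 0.177 ] (np.float64(71.7), np.float64(46.7)) (np.float64(67.8), np.float64(65.42))
([261.7, 201.8], 59, [258, 198, 8, 9]) [ 0.7048 -0.0465  0.177 ] (np.float64(69.1), np.float64(335.02)) (np.float64(47.6), np.float64(332.21))
([277.5, 207.0], 38, [275, 204, 6, 7]) [ 0.7297 -0.0191  0.177 ] (np.float64(87.5), np.float64(358.84)) (np.float64(68.1), np.float64(5.12))
([259.0, 119.0], 21, [257, 117, 5, 5]) (np.float64(62.8), np.float64(4.91)) (np.float64(68.4), np.float64(4.77))
([272.2, 119.1], 33, [270, 116, 6, 7]) (np.float64(68.7), np.float64(335.31)) (np.float64(74.0), np.float64(336.77))
([237.8, 133.8], 20, [236, 132, 5, 5]) (np.float64(64.4), np.float64(68.33)) (np.float64(67.7), np.float64(65.14))
([235.2, 146.8], 20, [233, 145, 5, 5]) (np.float64(67.0), np.float64(98.63)) (np.float64(68.2), np.float64(95.18))
```

View pics/w3.png

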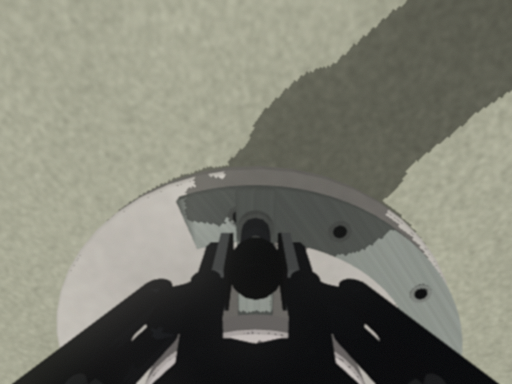

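The wrist view shows the lever at column 255. The 30° hole is at (340,232), the middle hole at (421,293), and the target hole sits just left of the barrel near (234,216), in shadow.

```bash
python3 - <<'E'
from h import *
o=bot.get_obs();im=cv2.imread('pics/w3.png');g=im[:,:,1]
for p in((340,232),(421,293)):
    c=dark(g,*p);h=wz(o,c,.04);print(np.round(c,1),h.round(4),pol(h))
print(g[206:228,224:246])
for p in((234,216),(233,214),(234.5,218)):print(pol(wz(o,p,.04)))
cv2.imwrite('pics/w3c.png',cv2.resize(cv2.convertScaleAbs(im[195:245,205:275],alpha=2),None,fx=8,fy=8,interpolation=cv2.INTER_NEAREST))
E
```

```text
[nan nan] [nan nan nan] (np.float64(nan), np.float64(nan))
[420.4 293.4] [0.4906 0.0334 0.04  ] (np.float64(159.9), np.float64(161.5))
[[ 86  85  85  86  84  84  85  86  87  84  82  79  78  80  81  83  82  82
   84  84  84  82]
 [ 85  85  86  85  85  86  85  84  82  81  77  77  78  81  80  82  84  83
   84  84  84  82]
 [ 84  86  85  86  87  84  81  80  78  77  75  76  78  80  80  82  83  83
   83  83  83  83]
 [ 83  85  85  86  86  82  77  75  76  73  76  75  76  79  80  82  83  84
   83  84  83  83]
 [ 84  84  84  84  84  79  78  74  76  73  73  72  76  78  81  82  83  84
   84  84  84  82]
 [ 83  84  84  85  81  78  75  73  73  69  67  66  75  79  80  81  83  83
   84  84  83  81]
 [ 83  85  82  81  79  76  73  73  70  63  54  56  68  77  80  82  82  84
   84  83  82  77]
 [ 84  84  83  81  77  75  73  71  65  52  40  49  67  79  81  82  83  83
   83  83  77  73]
 [ 84  82  83  79  75  74  73  72  60  43  36  47  65  78  81  83  83  82
   80  76  71  67]
 [ 84  82  82  79  75  72  73  70  59  39  33  47  65  77  80  82  81  81
   75  71  67  66]
 [ 86  86  89  89  79  75  74  70  
[... 618 characters left out ...]
113 120 140 152 152 146 139 130 120 102  86  75  74  76  74  72  74  74
   72  66  52  41]
 [142 142 147 152 152 151 146 138 129 116 104  88  76  75  76  73  74  72
   67  57  41  35]
 [154 153 151 150 150 151 150 147 139 131 122 103  84  76  75  75  76  73
   63  47  36  33]
 [156 155 153 151 150 152 152 151 148 143 133 115  94  80  76  74  75  71
   58  43  33  34]
 [157 156 154 152 149 148 151 152 152 151 144 127 101  81  75  76  74  68
   53  39  33  34]]
(np.float64(161.5), np.float64(220.76))
(np.float64(163.1), np.float64(220.94))
(np.float64(160.0), np.float64(220.7))h.py:26: RuntimeWarning: invalid value encountered in scalar divide
  return ((w*X).sum()/w.sum(),(w*Y).sum()/w.sum())
```

View pics/w3c.png

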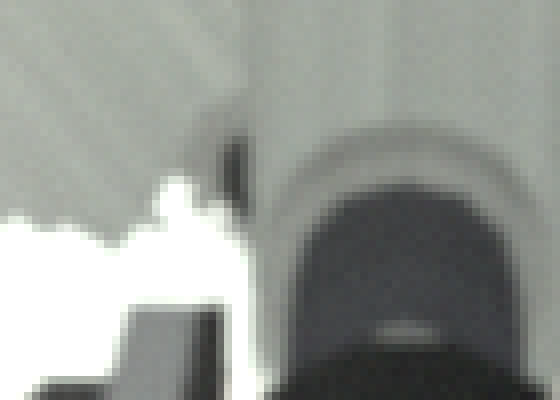

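Call:
send_rows(targets="0 -2.8 0 -1 210;-0.1 -5.6 0 -2 210;-0.2 -8.4 0 -3 210;-0.4 -10.6 0 -3.8 210;-0.5 -12 0 -4.3 210;-0.5 -12 0 -4.3 210;-0.5 -12 1 -4.3 210;-0.5 -12 1.5 -4.3 210;-0.5 -12 1.5 -4.3 210", newtons=22)

```text
time: 8.72
ee_pos: [0.518, -0.1189, 0.0803]
tcp_rot: [-180.0, -0.0, -140.4]
wrist_force: [-2.0, -3.8, -9.3]
opening: 0.0247
grasp_force: 25.2
```

Call:
send_rows(targets="0 0 0.4 0 210;0 0 0.8 0 210;0 0 0.8 0 210")

```text
time: 9.1
ee_pos: [0.518, -0.1188, 0.0795]
tcp_rot: [-180.0, -0.0, -140.4]
wrist_force: [-3.0, -3.9, -10.0]
opening: 0.0249
grasp_force: 25.2
```

Call:
send_rows(targets="0 0 0.4 0 210;0 0 0.4 0 210")

```text
time: 9.35
ee_pos: [0.518, -0.1188, 0.0791]
tcp_rot: [-180.0, -0.0, -140.4]
wrist_force: [-3.4, -4.9, -8.9]
opening: 0.0247
grasp_force: 25.3
```

Call:
send_rows(targets="0 0 0.4 0 210;0 0 0.4 0 210")

```text
time: 9.6
ee_pos: [0.518, -0.1188, 0.0787]
tcp_rot: [-180.0, -0.0, -140.4]
wrist_force: [-3.0, -4.0, -9.6]
opening: 0.0244
grasp_force: 25.3
```

Call:
send_rows(targets="0 0 0.4 0 210;0 0 0.4 0 210")

```text
time: 9.85
ee_pos: [0.518, -0.1188, 0.0783]
tcp_rot: [-180.0, -0.0, -140.4]
wrist_force: [-4.1, -3.6, -8.9]
opening: 0.0248
grasp_force: 25.3
```

Call:
send_rows(targets="0 0 0.4 0 210;0 0 0.4 0 210")

```text
time: 10.1
ee_pos: [0.518, -0.1188, 0.0779]
tcp_rot: [-180.0, -0.0, -140.4]
wrist_force: [-2.9, -3.3, -8.6]
opening: 0.0248
grasp_force: 25.3
```

Call:
send_rows(targets="0 0 0.4 0 210;0 0 0.4 0 210")

```text
time: 10.35
ee_pos: [0.518, -0.1188, 0.0775]
tcp_rot: [-180.0, -0.0, -140.4]
wrist_force: [-4.3, -3.5, -8.3]
opening: 0.0249
grasp_force: 25.3
```

Call:
send_rows(targets="0 0 0.4 0 210;0 0 0.4 0 210")

```text
time: 10.6
ee_pos: [0.518, -0.1188, 0.0772]
tcp_rot: [-180.0, -0.0, -140.4]
wrist_force: [-2.7, -4.0, -9.5]
opening: 0.0247
grasp_force: 25.3
```

Call:
send_rows(targets="0 0 0.5 0 210;0 0 0.5 0 210")

```text
time: 10.85
ee_pos: [0.518, -0.1188, 0.0767]
tcp_rot: [-180.0, -0.0, -140.4]
wrist_force: [-3.3, -4.2, -8.6]
opening: 0.0251
grasp_force: 25.3
```

Call:
send_rows(targets="0 0 0.5 0 210;0 0 0.5 0 210")

```text
time: 11.1
ee_pos: [0.518, -0.1189, 0.0762]
tcp_rot: [-180.0, -0.0, -140.4]
wrist_force: [-4.1, -3.7, -9.5]
opening: 0.025
grasp_force: 25.3
```

Call:
send_rows(targets="0 0 0.5 0 210;0 0 1 0 210;0 0 1 0 210")

```text
time: 11.48
ee_pos: [0.518, -0.1188, 0.0752]
tcp_rot: [-180.0, -0.0, -140.4]
wrist_force: [-3.7, -3.2, -7.8]
opening: 0.0247
grasp_force: 25.3
```

Call:
send_rows(targets="0 0 0.5 0 210;0 0 1 0 210;0 0 1 0 210")

```text
time: 11.85
ee_pos: [0.518, -0.1188, 0.0743]
tcp_rot: [-180.0, -0.0, -140.4]
wrist_force: [-3.6, -3.7, -8.3]
opening: 0.0249
grasp_force: 25.4
```

Call:
send_rows(targets="0 0 0.5 0 210;0 0 1 0 210;0 0 1 0 210")

```text
time: 12.22
ee_pos: [0.518, -0.1188, 0.0733]
tcp_rot: [-180.0, -0.0, -140.4]
wrist_force: [-4.4, -3.6, -7.2]
opening: 0.0248
grasp_force: 25.4
```

The pin has followed down to about 1 mm lift, still held by the grip alone. I'll release it, rise clear and check.

Call:
send_rows(targets="0 0 0 0 190;0 0 0 0 175;0 0 0 0 160;0 0 0 0 130;0 0 0 0 80;0 0 0 0 0;0 0 0 0 0;0 0 0 0 0;0 0 -15 0 0;0 0 -45 0 0;0 0 -80 0 0;0 0 -110 0 0;0 0 -128.8 0 0;0 0 -128.8 0 0;0 0 -128.8 0 0")

```text
time: 14.1
ee_pos: [0.5179, -0.1187, 0.2014]
tcp_rot: [180.0, -0.0, -140.4]
wrist_force: [0.1, -0.3, 1.2]
opening: 0.0855
grasp_force: 0.0
```

```bash
python3 - <<'E'
from h import *
o=bot.get_obs();im=camera('wrist');cv2.imwrite('pics/w4.png',im);s=camera('scene');t=camera('top');cv2.imwrite('pics/s4.png',s)
print(o['ee_pos'],o['tcp_rot'],o['wrist_force'],o['time'])
g=cv2.cvtColor(im,cv2.COLOR_BGR2GRAY)
for b in blobs(cv2.inRange(g,0,40),(230,160,282,212),50):print(b)
def bl(im,roi):return blobs(cv2.inRange(cv2.cvtColor(im,cv2.COLOR_BGR2HSV),(105,120,50),(130,255,255)),roi)
S=bl(s,(190,150,340,280));T=bl(t,(200,90,325,215))
for a in T:
    for b in S:
        x,e=cross(('top',a[0]),('scene',b[0]))
        if e<.002:print('cap',x.round(4),round(e,4),pol(x))
E
```

```text
[ 0.51787953 -0.11871917  0.20139853] [ 1.79976020e+02 -2.01863699e-02 -1.40429928e+02] [ 0.12398079 -0.3444532   1.17422039] 14.1
([255.1, 184.7], 615, [243, 169, 25, 31])
cap [ 0.7098 -0.0064  0.1527] 0.0004 (np.float64(68.5), np.float64(9.18))
cap [ 0.7065 -0.0412  0.1768] 0.0002 (np.float64(68.6), np.float64(339.59))
cap [0.666  0.0465 0.1522] 0.0002 (np.float64(68.1), np.float64(69.53))
cap [0.6314 0.0499 0.1524] 0.0005 (np.float64(68.1), np.float64(99.15))
```

View pics/w4.png

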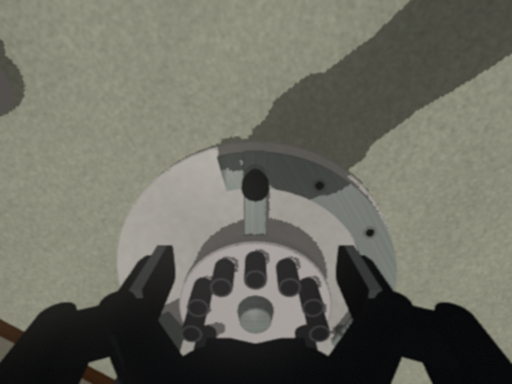

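The wrist view shows the knob at (255,185), the same size and place relative to the tool as when home at the start, so the pin is down. All four caps are at standing height. The tall tube is at 339.6°, with the reader at about 341.2°, which is about 2 mm off. Handing in.

```bash
python3 -c "
from workcell import ticket;print(ticket.job_done())"
```

```text
the job is handed in; nothing more can be done
None
```

I handed the job in at about 14 s of the 48 s: the pin is home in the +60° hole, the tall tube stands about 2 mm from the reading point, and all the tubes are upright; the verdict was not shown.

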